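Set a handled soup crock true on the banding wheel

TASK

Get the crock on the banding wheel ready for decorating: gently nudge it along with the fingers until it stands centred on the wheel with its handle pointing straight to the back of the table (away from the robot, square to the table's edges); the wheel may turn under it. Only push it: do not pinch, lift or tip it, and leave it and the wheel standing still. Leave the other things on the table where they are.

Things in the scene. Friction and masses are not known exactly. Their poses are not given: they have to be found in the camera images.
- crock: Straight-sided round soup crock, biscuit clay, loose and upright on the wheel: 116 mm diameter (from 14 to 52 mm up; foot 92 mm), 65 mm high, 0.4 to 0.75 kg, slides at 2 to 5 N. Origin: centre of the round body's underside (handle not counted); x along its handle, z up. Starts 28 to 48 mm off centre, the handle never (within 35 degrees) on the side it is shifted to.
- crock_handle (a point): Point on the axis of the crock's one straight stick handle, 95 mm from the body's centre line, 38 mm above the foot; crock's axes. The handle is 24 mm thick, level, along the crock's +x, and ends 118 mm from the centre line.
- wheel_centre (a point): Centre of the top of the banding wheel's head: flat aluminium disc, 260 mm diameter, 11 mm thick, fine rings every 20 mm of radius, top 85 mm above the table, on a narrow column and a heavy round foot that stands fast. Its x and y axes mean nothing; z is the turning axis.
- wheel_head (a joint): Angle of the wheel head, counter-clockwise from above, rad, 0 at the start. Turns many turns either way against slight bearing friction (0.04 N m, under 1 N at the crock's handle), carries the crock round with it and stops soon after it is let go.
- true_x (a point): Fixed reference point in the middle of the table on the surface, under or near the wheel, with the world's axes (x to the back of the table): the handle is to lie parallel to its x axis.
- glaze_jar: Bystander: closed clear jar with white lid, 60 mm in diameter, 85 mm high, beyond the wheel. Origin under its centre.
- cup: Bystander: buff clay cup, 80 mm across, 75 mm high, beyond the wheel. Origin under its centre.
- dish: Bystander: small biscuit-fired bowl, 96 mm across, 40 mm high, left of the wheel. Origin under its centre.
- brush: Bystander: wooden brush lying right of the wheel. Origin under its middle.
- rib: Bystander: flat wooden rib, 55 x 100 x 6 mm, lying between robot and wheel. Origin under its centre.
- trimming_tool: Bystander: loop trimming tool with wooden handle, 172 mm long, 13 mm thick, lying left of the wheel. Origin under the handle's middle.
- pestle: Bystander: white porcelain pestle standing on its wide end right of the wheel, 38 mm across, 78 mm high. Origin under its centre.
Not all that is in view belongs to the job. Leave any purple look-alike of the crock alone.

How it is judged:
At the end, for the whole second after the job is handed in: The crock stands flat on the wheel head with its centre within 7 mm of the wheel's centre, its handle on the far side and within 0.2 rad (11 degrees) of world +x; crock and wheel are at rest (horizontal distance between crock and wheel_centre below 0.007 m and angle between the x axis of crock and the x axis of true_x, either way round below 0.2 rad and world x of crock_handle above 0.59 m and height (world z) of crock between 0.082 and 0.088 m and angle between crock's own z axis and vertical below 0.06 rad and linear speed of crock below 0.01 m/s and velocity of joint wheel_head between -0.05 and 0.05 rad/s); the robot touches nothing.
It fails at once if the crock is lifted off the wheel head (more than 7 mm) (height (world z) of crock above 0.092 m).
It fails at once if the crock is tipped by more than 0.2 rad or falls off the wheel (angle between crock's own z axis and vertical above 0.2 rad or height (world z) of crock below 0.07 m).
It fails at once if the crock is pinched or pushed hard (over 25 N from the fingers or the arm) (contact force between any of the fingers, the arm and crock above 25 N).
It fails at once if another thing on the table is shifted by more than 20 mm (distance of any of glaze_jar, cup, dish, brush, rib, trimming_tool, pestle from where it was at the start of the episode above 0.02 m).
It also fails if it takes over 72 s, if anything falls off the work surface, if the arm or the gripper's body presses on something with over 40 N, if the wrist force passes 120 N, or if a joint passes its speed limit or range.

ROBOT

A 7-joint arm with a two-finger parallel gripper is mounted at the origin on the work surface. World frame = base frame: x ahead of the robot, y to its left, z up, the work surface at z = 0. Lengths are in m, angles in rad, forces in N, time in s.
With the tool pointing down it reaches from about 0.35 to 0.9 m from the base axis. Payload 19.9 kg.
Tool frame: the origin (TCP) lies midway between the tips of the shut fingers; the grasp point (between the pads) lies 19 mm behind it (ctrl.grip_depth is the z of the grasp point in the tool frame, in m); z points along the fingers, y is the line along which they close (so a half turn about z gives the same grasp; the last joint's range is limited). The gripper opens to 85 mm and grips with 20 to 120 N. Pads are 22 mm wide; open, the fingers measure 114 mm over their backs; the gripper's body (76 mm by 85 mm) begins 54 mm behind the grasp point. The pads swing forward as they close: fully open they stand 13 mm farther back than shut.
Start: joints at [1.069, 0.417, -0.01, 1.614, 0.005, 1.111, -0.053], TCP at [0.278, -0.56, 0.231] pointing down, gripper open.
Joint ranges: [-2.81, 2.81], [-0.39, 2.02], [-1.27, 1.25], [0.06, 2.57], [-1.19, 4.33], [0.19, 2], [-2.82, 2.82]. Speed limits (rad/s): [1.89, 1.89, 2.39, 2.39, 3.01, 3.01, 3.01].

INTERFACE

Orientations are given as a unit quaternion [x, y, z, w].
In Python, from station import ctrl gives the robot as it stands. The module is installed in compiled form; this text tells all that it offers.
- The arm moves only by the tool drive_tool, never from a script. Its argument "targets" is a list of rows, each a list of 4 numbers: the shift along the tool's x, y, z in mm, then the turn about the tool's z in degrees. A call has 1 to 10 rows; each row is the pose to reach, as a shift and turn from the pose commanded when the call began, along the tool's axes at that moment; what a row does not reach only later rows make up. A row lasts 1/10 s, in which the tool goes at most 50 mm and 8.59 degrees, less where a joint would pass 70% of its speed; a pose out of reach is approached as far as the arm can. A call with a gripper value outside its range is refused whole. "fingers" is the finger opening in mm, from 0 to 85.4, set as the call begins (left out, the last holds). The fingers move at their own pace and stop on an object; "grip_force" is the grip in N (left out, the last holds). Time passes only in rows, so rows that repeat a pose let the fingers close. It gives the time, the measured TCP pose, the force, the opening and the grip force at its end, in the units of the state.
- ctrl.sense(): the state, without advancing time (a new reading comes with each control period).
- ctrl.capture(name): name is "scene" or "top" or "wrist"; returns a dict with "color" (400x640x3 uint8, red, green, blue), "range_z" (400x640 float32, m along the optical axis (not along the pixel's ray), 0 where there is no reading), "K" (3x3 intrinsics, pixels), "k1" (the pictures are not rectified: a ray, as slopes to the right and down, at radius r is drawn at 1 + k1 r^2 times it, then the intrinsics apply), "extrinsics" (4x4, takes a point from camera to world coordinates); the wrist camera has in their place "hand_eye" (4x4, takes a point from camera to tool coordinates, whose origin is the TCP and whose axes are the flange's). Camera axes: x right, y up, looking along -z (the intrinsics and any distortion apply to the point x, -y, -z); pixel columns grow to the right and rows downward; lengths in m; the calibration is good to about 2 mm. A picture is of the moment at which its call begins: read the wrist's pose just before it.
- ctrl.finish_job(): hands the job in; it is judged then, once.
The state is a dict: "time_s": time; "joints": joint angles; "joint_velocities": joint speeds; "tau": joint torques, N m; "ee_pos": TCP position; "eef_rot": TCP orientation; "contact_force": force on the tool from outside, world axes, zero at the start; "wrist_torque": the same for the moment, N m; "grip_width": finger opening in m; "grip_force": force on a finger pad.
Only numpy, scipy, OpenCV 4.12 (cv2) and the standard library are available. Lean on these libraries where they do the work, as an engineer would, in place of code of your own. Each camera call takes 0.05 s, during which the arm holds its last target. There are 200 camera calls.

## Working session

There is one attempt and no reset: what is moved stays moved. The work goes in short steps, Python scripts to look and compute and a tool call to move; the robot and the scene stay as the last step left them, time stands still between calls to the robot, and variables do not carry over. Pictures are saved under pics/ and viewed, at most 10 in all, crops included, and the job is handed in when it is done.

Besides the shell and the picture viewer there is one more tool, called by a JSON object that holds its "name" and its "arguments", one argument or row to a line. drive_tool: Moves the arm, as the interface text tells. Its arguments: {"type":"object","properties":{"targets":{"type":"array","items":{"type":"array","items":{"type":"number"}}},"fingers":{"type":"number"},"grip_force":{"type":"number"}},"required":["targets"]}

```bash
mkdir -p pics; cat > h.py <<'E'
import numpy as np, cv2
from station import ctrl
def cap(n):
    c=ctrl.capture(n); return c
def pts(c):
    """world points for all pixels from range_z"""
    K=np.array(c["K"]);h,w=c["range_z"].shape
    u,v=np.meshgrid(np.arange(w),np.arange(h))
    d=np.array([c["k1"],0,0,0,0],float)
    s=cv2.undistortPoints(np.stack([u,v],-1).reshape(-1,1,2).astype(float),K,d).reshape(h,w,2)
    z=c["range_z"]
    P=np.stack([s[...,0]*z,-s[...,1]*z,-z,np.ones_like(z)],-1)
    E=np.array(c["extrinsics"])
    return (P@E.T)[...,:3], z>0
def save(c,n): cv2.imwrite("pics/"+n,c["color"][...,::-1])
E
python3 - <<'E'
from h import *
s=ctrl.sense();print({k:np.round(v,3) for k,v in s.items()})
for n in("scene","top"):
    c=cap(n);save(c,n+"0.png");print(n,c["K"],c["k1"],np.round(c["extrinsics"],3))
E
```

```text
{'time_s': np.float64(0.0), 'joints': array([ 1.068,  0.418, -0.01 ,  1.614,  0.005,  1.111, -0.053]), 'joint_velocities': array([-0.   , -0.001,  0.001, -0.001,  0.001,  0.   ,  0.   ]), 'tau': array([-0.0000e+00, -8.6445e+01,  6.7900e-01, -4.3490e+01,  1.9000e-02,
        8.0000e-03,  0.0000e+00]), 'ee_pos': array([ 0.278, -0.559,  0.231]), 'eef_rot': array([ 0.974,  0.228, -0.   , -0.001]), 'contact_force': array([0.744, 1.188, 0.402]), 'wrist_torque': array([ 0.029,  0.002, -0.022]), 'grip_force': np.float64(0.0), 'grip_width': np.float64(0.085)}
scene [[417.64548745   0.         318.80835902]
 [  0.         417.64548745 201.53620045]
 [  0.           0.           1.        ]] -0.0013649453523942308 [[-0.418 -0.463  0.781  1.344]
 [ 0.908 -0.207  0.364  0.379]
 [-0.007  0.862  0.507  0.646]
 [ 0.     0.     0.     1.   ]]
top [[378.48414087   0.         315.39247031]
 [  0.         378.48414087 194.73876031]
 [  0.           0.           1.        ]] -0.06922602250477547 [[-0.025  0.99  -0.137  0.379]
 [-1.    -0.025  0.005 -0.002]
 [ 0.002  0.137  0.991  1.068]
 [ 0.     0.     0.     1.   ]]
```

View pics/top0.png

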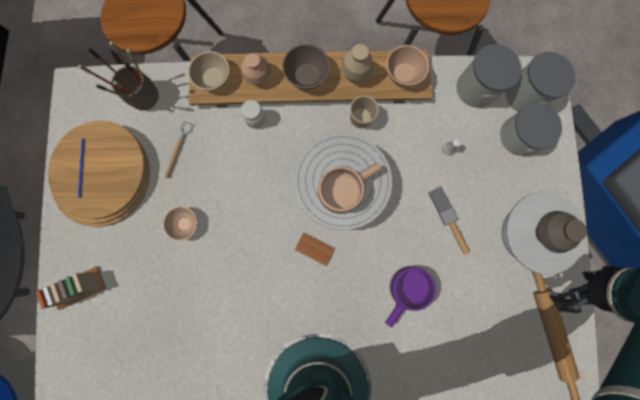

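View pics/scene0.png

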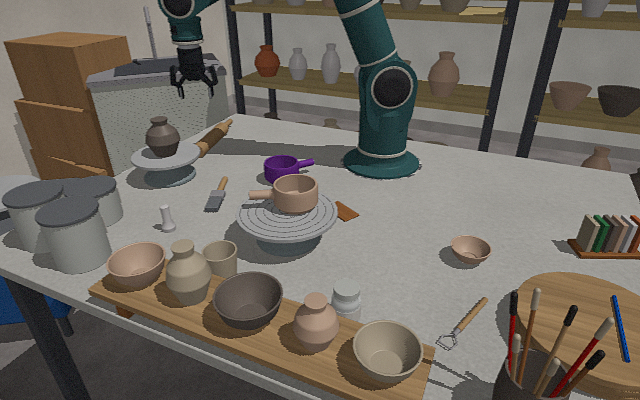

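Top view: the wheel is at about (345,182), the crock at (342,190), and its handle points up-right to (383,166). World +x is up and +y is left. Next I measure.

```bash
cat >> h.py <<'E'
def circ(xy):
    A=np.c_[2*xy,np.ones(len(xy))];s=np.linalg.lstsq(A,(xy**2).sum(1),rcond=None)[0]
    return s[:2],np.sqrt(s[2]+s[:2]@s[:2])
def ray(c,uv,z):
    K=np.array(c["K"]);d=np.array([c["k1"],0,0,0,0],float)
    s=cv2.undistortPoints(np.asarray(uv,float).reshape(-1,1,2),K,d).reshape(-1,2)
    E=np.array(c["extrinsics"]);D=np.c_[s[:,0],-s[:,1],-np.ones(len(s))]@E[:3,:3].T
    return (E[:3,3]+D*((z-E[2,3])/D[:,2])[:,None])[:,:2]
def measure(c=None,verb=1):
    c=c or cap("top")
    P,ok=pts(c);hsv=cv2.cvtColor(c["color"],cv2.COLOR_RGB2HSV)
    near=np.hypot(P[...,0]-.54,P[...,1]+.02)<.2
    cl=((hsv[...,1]>70)&(hsv[...,0]<20)&near&ok&(P[...,2]>.1)).astype(np.uint8)
    n,l,st,_=cv2.connectedComponentsWithStats(cl);k=1+np.argmax(st[1:,4]);cl=(l==k)
    rim=cl&(P[...,2]>.141)
    return c,P,hsv,cl,rim
E
python3 - <<'E'
from h import *
c,P,hsv,cl,rim=measure()
print(cl.sum(),rim.sum(),np.percentile(P[cl][:,2],[1,5,25,50,75,95,99]))
# wheel disc: outline by height
w=(P[...,2]>.075)&(P[...,2]<.1)&(np.hypot(P[...,0]-.54,P[...,1]+.02)<.2)
m=(w|cl).astype(np.uint8);n,l,st,_=cv2.connectedComponentsWithStats(m);m=(l==1+np.argmax(st[1:,4])).astype(np.uint8)
ct=max(cv2.findContours(m,0,1)[0],key=len).reshape(-1,2)
print("wheel",circ(ray(c,ct,.085)), np.median(P[w&~cl][:,2]))
e=cv2.fitEllipse(ct);print(e, ray(c,[e[0]],.085))
x=P[rim][:,:2];print("rim pts mean",circ(x),x.mean(0))
(cx,r)=cv2.minEnclosingCircle(P[rim][:,:2].astype(np.float32));print("encl",cx,r)
q=P[cl];d=np.hypot(*(q[:,:2]-cx).T);h=q[d>.07]
print("handle",h[:,2].min(),h[:,2].max(),len(h),h.mean(0),np.degrees(np.arctan2(*(h.mean(0)[:2]-cx)[::-1])),d.max())
near=(P[...,2]>.02)&(np.hypot(P[...,0]-.54,P[...,1]+.02)<.35)
n,l,st,ce=cv2.connectedComponentsWithStats(near.astype(np.uint8))
for i in range(1,n):
    if st[i,4]>20:print(st[i],np.round(np.median(P[l==i],0),3),P[l==i].max(0).round(3),P[l==i].min(0).round(3))
E
```

```text
531 274 [0.1005361  0.10486586 0.13321301 0.14253461 0.14993362 0.15196744
 0.15274763]
wheel (array([ 0.55180626, -0.08135354]), np.float64(0.12842380761838323)) 0.08630750939914417
((342.8263854980469, 181.053955078125), (95.86354064941406, 97.26915740966797), 105.35968780517578) [[ 0.54942213 -0.08100378]]
rim pts mean (array([ 0.51967743, -0.07040419]), np.float64(0.05276585448447728)) [ 0.5067281  -0.06916872]
encl (0.5206884145736694, -0.0722106471657753) 0.05808240920305252
handle 0.12741896263410624 0.1387548924022246 117 [ 0.56695722 -0.15065234  0.13416909] -59.46578663252595 0.11288913262897629
[ 233   48  169   80 5920] [ 0.825 -0.029  0.046] [0.89  0.22  1.068] [ 0.379 -0.262  0.02 ]
[ 294  133   98   97 7465] [ 0.547 -0.08   0.087] [0.682 0.048 1.068] [ 0.379 -0.21   0.074]
[390 266  33  31 267] [ 0.298 -0.216  0.059] [ 0.379 -0.002  1.068] [ 0.244 -0.284  0.021]
```

Wheel centre is about (0.551,-0.081), the crock about (0.520,-0.071), and the handle at about -60°. The plan is to cradle-push the crock with fingers 50 mm apart along -17° until centred, then sweep the handle round by 60°. First I go above the approach point.

```bash
cat >> h.py <<'E'
from scipy.spatial.transform import Rotation as R
def go(x,y,z,ang):
    "tool shift (mm) and turn (deg) to a world TCP with tool x heading ang (deg)"
    s=ctrl.sense();r=R.from_quat(s["eef_rot"]);X=r.as_matrix()
    d=X.T@(np.array([x,y,z])-s["ee_pos"])*1000
    a=np.degrees(np.arctan2(X[1,0],X[0,0]));t=(a-ang+180)%360-180
    print("t",s["time_s"],"at",np.round(s["ee_pos"],4),"ang %.1f"%a,"->",np.round(d,1),"turn %.1f"%t,"F",np.round(s["contact_force"],2))
E
python3 -c "
from h import *
go(.42,-.045,.30,-17)"
```

```text
t 0.15 at [ 0.2778 -0.5596  0.2308] ang 26.4 -> [ 356.2 -397.7  -68.9] turn 43.4 F [ 0.52 -0.48 -0.11]
```

{"name": "drive_tool", "arguments": {
  "targets": [
    [0,0,-69,0],
    [60,-65,-69,8],
    [120,-130,-69,16],
    [180,-195,-69,24],
    [240,-260,-69,32],
    [300,-330,-69,40],
    [356,-398,-69,43.4],
    [356,-398,-69,43.4],
    [356,-398,-69,43.4],
    [356,-398,-69,43.4]
  ],
  "fingers": 50,
  "grip_force": 20
}}

```text
time_s: 1.15
ee_pos: [0.395, -0.1372, 0.2997]
eef_rot: [0.989, -0.148, 0.0, 0.0]
contact_force: [1.4, -0.5, -0.1]
grip_width: 0.0499
grip_force: 0.0
```

{"name": "drive_tool", "arguments": {
  "targets": [
    [0,0,0,0],
    [0,0,0,0],
    [0,0,0,0],
    [0,0,0,0]
  ]
}}

```text
time_s: 1.55
ee_pos: [0.3948, -0.1402, 0.2994]
eef_rot: [0.989, -0.149, -0.0, -0.0]
contact_force: [0.1, 0.0, 0.3]
grip_width: 0.0501
grip_force: 0.0
```

```bash
python3 - <<'E'
from h import *
go(.42,-.045,.30,-17); s=ctrl.sense();print(s["grip_width"])
c=cap("wrist");save(c,"w1.png");print(np.round(c["hand_eye"],3))
E
```

```text
t 1.55 at [ 0.3948 -0.1402  0.2994] ang -17.1 -> [ -3.9 -98.4  -0.6] turn -0.1 F [0.07 0.04 0.31]
0.050053925872912734
[[ 0.001  0.96   0.279  0.07 ]
 [ 1.    -0.001 -0.001  0.   ]
 [-0.     0.279 -0.96  -0.143]
 [ 0.     0.     0.     1.   ]]
```

View pics/w1.png

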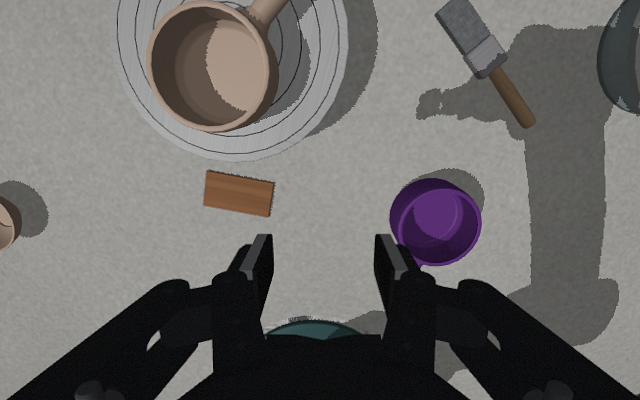

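The wrist view shows the wheel around (235,45), the crock rim around (213,65) with its handle up-right, and the rib at (240,193). The purple pot is at (435,222), to be ignored. I go to the proper spot, higher, and measure from there.

{"name": "drive_tool", "arguments": {
  "targets": [
    [0,-50,-50,0],
    [-4,-98,-100,0],
    [-4,-98,-100,0],
    [-4,-98,-100,0],
    [-4,-98,-100,0],
    [-4,-98,-100,0]
  ]
}}

```text
time_s: 2.2
ee_pos: [0.4195, -0.0455, 0.3986]
eef_rot: [0.989, -0.149, -0.001, -0.0]
contact_force: [-0.4, -0.6, -0.6]
grip_width: 0.05
grip_force: 0.0
```

```bash
cat >> h.py <<'E'
def wcap():
    s=ctrl.sense();c=ctrl.capture("wrist");T=np.eye(4);T[:3,:3]=R.from_quat(s["eef_rot"]).as_matrix();T[:3,3]=s["ee_pos"]
    c=dict(c);c["extrinsics"]=T@np.array(c["hand_eye"]);return c
def robcirc(xy,r,tol=.004,it=1000,c0=None):
    "RANSAC circle of known radius range"
    g=np.random.default_rng(0);best=None
    for _ in range(it):
        ce,rr=circ(xy[g.choice(len(xy),3,False)])
        if abs(rr-r)>.005: continue
        m=abs(np.hypot(*(xy-ce).T)-rr)<tol/2
        if best is None or m.sum()>best.sum():best=m
    return (*circ(xy[best]),best.sum(),len(xy))
def wm(name=None,c=None,wz=.0855):
    c=c or wcap()
    if name:save(c,name)
    P,ok=pts(c);hsv=cv2.cvtColor(c["color"],cv2.COLOR_RGB2HSV)
    near=ok&(np.hypot(P[...,0]-.55,P[...,1]+.08)<.19)
    big=lambda m:(lambda l,st:(l==1+np.argmax(st[1:,4])).astype(np.uint8))(*cv2.connectedComponentsWithStats(m.astype(np.uint8))[1:3])
    clay=big(near&(P[...,2]>.094)&(P[...,2]<.16)&(hsv[...,0]<20)&(hsv[...,1]>60))
    wh=big(near&(P[...,2]>.07)&(P[...,2]<.16))
    def ct(m):
        q=max(cv2.findContours(m,cv2.RETR_EXTERNAL,cv2.CHAIN_APPROX_NONE)[0],key=len).reshape(-1,2)
        return q[(q[:,0]>2)&(q[:,0]<637)&(q[:,1]>2)&(q[:,1]<397)]
    W=robcirc(ray(c,ct(wh),.085),.130);print("wheel",np.round(W[0],4),round(W[1],4),W[2:])
    # rim: outer edge of crock's top part: widest silhouette; use rim-top points
    rim=P[(clay>0)&(P[...,2]>.1455)];
    m=((clay>0)&(P[...,2]>.1455)).astype(np.uint8);C=robcirc(ray(c,ct(m),.149),.056);print("rim",np.round(C[0],4),round(C[1],4),C[2:])
    q=P[clay>0];d=np.hypot(*(q[:,:2]-C[0]).T);h=q[(d>.07)&(q[:,2]>.125)]
    hm=h[:,:2].mean(0)-C[0];ang=np.degrees(np.arctan2(hm[1],hm[0]))
    o=W[0]-C[0];print("to-centre mm",np.round(o*1000,1),"dist %.1f dir %.1f"%(np.hypot(*o)*1000,np.degrees(np.arctan2(o[1],o[0]))),"handle ang %.1f"%ang,"n",len(h),"ztop",np.percentile(P[clay>0][:,2],98).round(4),"zwheel",np.median(P[(wh>0)&(clay==0)][:,2]).round(4))
E
python3 - <<'E'
from h import *
wm("w2.png");go(.4365,-.046,.105,-17)
E
```

```text
wheel [ 0.5511 -0.0809] 0.1283 (np.int64(363), 363)
rim [ 0.5356 -0.0734] 0.0351 (np.int64(38), 38)
to-centre mm [15.6 -7.6] dist 17.3 dir -25.9 handle ang nan n 0 ztop 0.1495 zwheel 0.0861
t 2.25 at [ 0.4195 -0.0454  0.3986] ang -17.1 -> [ 17.   -4.5 293.5] turn -0.1 F [-0.43  0.29  0.31]h.py:67: RuntimeWarning: Mean of empty slice.
  hm=h[:,:2].mean(0)-C[0];ang=np.degrees(np.arctan2(hm[1],hm[0]))
  ret = um.true_divide(
```

View pics/w2.png

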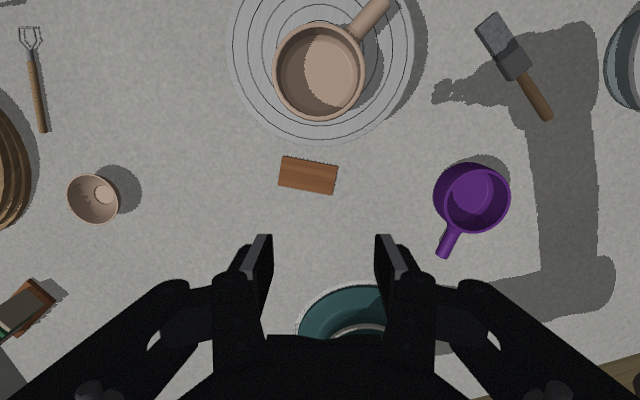

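Same view, higher up: wheel around (320,45), crock rim around (320,70), handle tip at (383,3). The clay mask was too strict, so I use height alone.

```bash
sed -i 's/clay=big(.*/clay=big(near\&(P[...,2]>.112)\&(P[...,2]<.16)\&(hsv[...,2]>60))/; s/>.1455/>.1435/g' h.py; python3 - <<'E'
from h import *
wm()
c=cap("top");wm(c=c)
E
```

```text
wheel [ 0.5511 -0.0809] 0.1283 (np.int64(361), 361)
rim [ 0.5204 -0.0703] 0.0556 (np.int64(275), 275)
to-centre mm [ 30.7 -10.6] dist 32.5 dir -19.1 handle ang -59.8 n 742 ztop 0.1515 zwheel 0.086Traceback (most recent call last):
  File "<stdin>", line 3, in <module>
  File "h.py", line 57, in wm
    clay=big(near&(P[...,2]>.112)&(P[...,2]<.16)&(hsv[...,2]>60))
  File "h.py", line 56, in <lambda>
    big=lambda m:(lambda l,st:(l==1+np.argmax(st[1:,4])).astype(np.uint8))(*cv2.connectedComponentsWithStats(m.astype(np.uint8))[1:3])
                 ~~~~~~~~~~~~~~~~~~~~~~~~~~~~~~~~~~~~~~~~~~~~~~~~~~~~~~~~~^^^^^^^^^^^^^^^^^^^^^^^^^^^^^^^^^^^^^^^^^^^^^^^^^^^^^^^^^^^^
  File "h.py", line 56, in <lambda>
    big=lambda m:(lambda l,st:(l==1+np.argmax(st[1:,4])).astype(np.uint8))(*cv2.connectedComponentsWithStats(m.astype(np.uint8))[1:3])
                                    ~~~~~~~~~^^^^^^^^^^
    return _wrapfunc(a, 'argmax', axis=axis, out=out, **kwds)
    return bound(*args, **kwds)
ValueError: attempt to get argmax of an empty sequence
```

```bash
python3 - <<'E'
from h import *
go(.4353,-.041,.108,-19)
E
```

```text
t 2.35 at [ 0.4196 -0.0451  0.3988] ang -17.1 -> [ 14.2  -8.6 290.8] turn 1.9 F [0.12 0.49 0.33]
```

{"name": "drive_tool", "arguments": {
  "targets": [
    [14,-8.6,40,1.9],
    [14,-8.6,90,1.9],
    [14,-8.6,140,1.9],
    [14,-8.6,190,1.9],
    [14,-8.6,230,1.9],
    [14,-8.6,260,1.9],
    [14,-8.6,280,1.9],
    [14,-8.6,291,1.9],
    [14,-8.6,291,1.9],
    [14,-8.6,291,1.9]
  ]
}}

```text
time_s: 3.35
ee_pos: [0.4361, -0.0403, 0.1092]
eef_rot: [0.986, -0.164, 0.0, -0.0]
contact_force: [0.7, 0.5, 0.6]
grip_width: 0.05
grip_force: 0.0
```

{"name": "drive_tool", "arguments": {
  "targets": [
    [4,0,0,0],
    [8,0,0,0],
    [12,0,0,0],
    [16,0,0,0],
    [20,0,0,0],
    [23,0,0,0],
    [26,0,0,0],
    [29,0,0,0],
    [32,0,0,0],
    [35,0,0,0]
  ]
}}

```text
time_s: 4.35
ee_pos: [0.4682, -0.0512, 0.1083]
eef_rot: [0.986, -0.164, -0.001, 0.0]
contact_force: [-6.5, 2.3, 4.5]
grip_width: 0.0503
grip_force: 3.8
```

```bash
python3 - <<'E'
from h import *
go(.4353,-.041,.108,-19)
wm("w3.png")
E
```

```text
t 4.35 at [ 0.4682 -0.0512  0.1083] ang -18.9 -> [-34.5   1.    0.4] turn 0.1 F [-6.48  2.32  4.47]
wheel [ 0.5518 -0.0811] 0.1285 (np.int64(705), 1079)
rim [ 0.5265 -0.0732] 0.0557 (np.int64(715), 1529)
to-centre mm [25.3 -7.8] dist 26.5 dir -17.2 handle ang nan n 0 ztop 0.1511 zwheel 0.0928h.py:67: RuntimeWarning: Mean of empty slice.
  hm=h[:,:2].mean(0)-C[0];ang=np.degrees(np.arctan2(hm[1],hm[0]))
  ret = um.true_divide(
```

{"name": "drive_tool", "arguments": {
  "targets": [
    [2,0,0,0],
    [4,0,0,0],
    [6,0,0,0],
    [8,0,0,0],
    [10,0,0,0],
    [12,0,0,0],
    [14,0,0,0],
    [16,0,0,0],
    [18,0,0,0],
    [20,0,0,0]
  ]
}}

```text
time_s: 5.4
ee_pos: [0.4871, -0.0578, 0.1083]
eef_rot: [0.986, -0.164, -0.001, 0.0]
contact_force: [-6.5, 1.4, 4.5]
grip_width: 0.0498
grip_force: 3.9
```

```bash
python3 - <<'E'
from h import *
go(.4924,-.0607,.108,-19)
wm("w4.png")
E
```

```text
t 5.4 at [ 0.4871 -0.0578  0.1083] ang -18.9 -> [5.9 1.1 0.3] turn 0.1 F [-6.5   1.39  4.5 ]
wheel [ 0.5515 -0.0809] 0.1285 (np.int64(757), 1017)
rim [ 0.5453 -0.0797] 0.0557 (np.int64(718), 1516)
to-centre mm [ 6.2 -1.2] dist 6.3 dir -11.1 handle ang nan n 0 ztop 0.1511 zwheel 0.0924h.py:67: RuntimeWarning: Mean of empty slice.
  hm=h[:,:2].mean(0)-C[0];ang=np.degrees(np.arctan2(hm[1],hm[0]))
  ret = um.true_divide(
```

Another 6 mm, drifting 1 mm sideways towards +y (tool -y), then back off and up for a look.

{"name": "drive_tool", "arguments": {
  "targets": [
    [1.5,-0.3,0,0],
    [3,-0.6,0,0],
    [4.5,-0.8,0,0],
    [6,-0.8,0,0],
    [6,-0.8,0,0],
    [2,-0.8,0,0],
    [-10,-0.8,0,0],
    [-25,-0.8,0,0],
    [-50,-0.8,-30,0],
    [-70,-0.8,-80,0]
  ]
}}

```text
time_s: 6.45
ee_pos: [0.42, -0.0343, 0.1838]
eef_rot: [0.986, -0.164, -0.003, -0.0]
contact_force: [0.4, -0.9, 0.8]
grip_width: 0.0501
grip_force: 0.0
```

{"name": "drive_tool", "arguments": {
  "targets": [
    [0,0,-50,0],
    [0,0,-100,0],
    [0,0,-150,0],
    [0,0,-200,0],
    [0,0,-215,0],
    [0,0,-215,0],
    [0,0,-215,0],
    [0,0,-215,0]
  ]
}}

```text
time_s: 7.25
ee_pos: [0.4226, -0.0349, 0.3987]
eef_rot: [0.986, -0.164, -0.001, 0.0]
contact_force: [-0.0, -0.1, 0.1]
grip_width: 0.0499
grip_force: 0.0
```

```bash
python3 - <<'E'
from h import *
wm("w5.png")
go(.42,-.045,.4,-19)
E
```

```text
wheel [ 0.5512 -0.0809] 0.1284 (np.int64(360), 360)
rim [ 0.5509 -0.0808] 0.0557 (np.int64(221), 431)
to-centre mm [ 0.3 -0.1] dist 0.3 dir -13.3 handle ang -67.1 n 42 ztop 0.1516 zwheel 0.086
t 7.3 at [ 0.4227 -0.035   0.3988] ang -18.9 -> [ 0.7 10.4 -1.2] turn 0.1 F [-0.58  0.96  0.81]
```

Centred to within 1 mm, with the handle at about -65°. Next I shut the fingers and sweep the handle anticlockwise, pushing with the tool's -y face.

```bash
cat >> h.py <<'E'
Wc=np.array([.5512,-.0809])
def hp(a,d,r=.1):
    u=np.array([np.cos(np.radians(a)),np.sin(np.radians(a))]);return Wc+r*u-d*np.array([-u[1],u[0]])
def rows(l,z=.108):
    "rows for list of (angle,d)"
    s=ctrl.sense();X=R.from_quat(s["eef_rot"]).as_matrix();a0=np.degrees(np.arctan2(X[1,0],X[0,0]))
    for a,d in l:
        v=X.T@(np.r_[hp(a,d),z]-s["ee_pos"])*1000;print([*np.round(v,1).tolist(),round(a0-a,1)])
E
python3 - <<'E'
from h import *
rows([(-67,.055)],.25)
E
```

```text
[162.6, 113.0, 148.5, np.float64(48.1)]
```

{"name": "drive_tool", "arguments": {
  "targets": [
    [40,28,30,8],
    [80,56,60,16],
    [120,84,100,24],
    [163,113,149,32],
    [163,113,149,40],
    [163,113,149,48],
    [163,113,149,48],
    [163,113,149,48],
    [163,113,149,48],
    [163,113,149,48]
  ],
  "fingers": 0
}}

```text
time_s: 8.3
ee_pos: [0.5409, -0.1944, 0.2518]
eef_rot: [0.835, -0.55, 0.001, -0.0]
contact_force: [0.1, -0.4, 0.8]
grip_width: 0.0001
grip_force: 0.0
```

```bash
python3 - <<'E'
from h import *
s=ctrl.sense();print(s["grip_width"],s["joints"].round(2) if hasattr(s["joints"],"round") else s["joints"])
rows([(-67,.055)])
wm("w6.png")
c=cap("top");save(c,"top6.png")
P,ok=pts(c);m=(P[...,2]>.118)&(P[...,2]<.16)&(np.hypot(P[...,0]-.5512,P[...,1]+.0809)<.13)
d=np.hypot(P[...,0]-.5512,P[...,1]+.0809);h=P[m&(d>.07)];print(len(h),np.degrees(np.arctan2(h[:,1]+.0809,h[:,0]-.5512)).mean() if len(h) else 0)
E
```

```text
9.94297823207595e-05 [ 0.48  0.32 -0.24  1.71  0.08  1.12 -2.51]
[-0.6, 1.3, 143.8, np.float64(0.3)]
wheel [ 0.5517 -0.0824] 0.1284 (np.int64(397), 669)
rim [ 0.5526 -0.0851] 0.0545 (np.int64(123), 234)
to-centre mm [-0.9  2.8] dist 2.9 dir 107.7 handle ang -61.0 n 1250 ztop 0.1508 zwheel 0.0857
177 -60.73968602494889
```

View pics/w6.png

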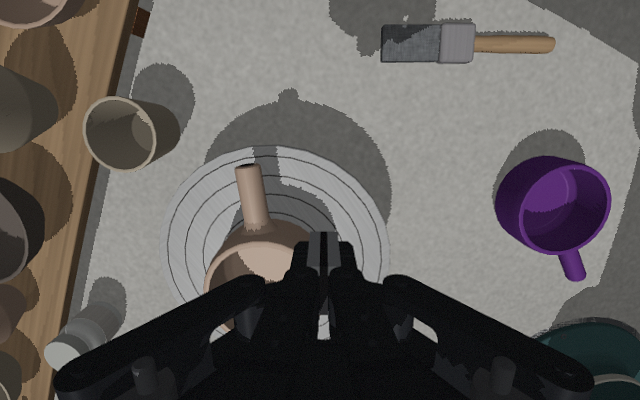

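Handle confirmed at -61°, with the cup and jar well clear. I descend beside it.

{"name": "drive_tool", "arguments": {
  "targets": [
    [0,1,40,0],
    [0,1,80,0],
    [0,1,110,0],
    [0,1,130,0],
    [0,1,144,0],
    [0,1,144,0],
    [0,1,144,0]
  ]
}}

```text
time_s: 9.1
ee_pos: [0.5404, -0.1952, 0.1078]
eef_rot: [0.834, -0.551, 0.0, -0.0]
contact_force: [0.6, 0.5, -0.3]
grip_width: -0.0001
grip_force: 0.0
```

```bash
python3 - <<'E'
from h import *
go(.54,-.19,.108,-67)
rows([(-65,.055),(-63,.05),(-61,.045),(-61,.039),(-61,.033),(-60,.029),(-58,.027),(-56,.027),(-54,.027),(-52,.027)])
E
```

```text
t 9.1 at [ 0.5404 -0.1952  0.1078] ang -66.9 -> [-5.  -1.7 -0.2] turn 0.1 F [ 0.62  0.49 -0.28]
[0.9, -3.2, -0.2, np.float64(-1.9)]
[2.3, -11.7, -0.2, np.float64(-3.9)]
[3.2, -20.3, -0.2, np.float64(-5.9)]
[2.6, -26.3, -0.2, np.float64(-5.9)]
[2.0, -32.3, -0.2, np.float64(-5.9)]
[1.9, -38.0, -0.2, np.float64(-6.9)]
[2.1, -43.6, -0.2, np.float64(-8.9)]
[2.4, -47.2, -0.2, np.float64(-10.9)]
[2.6, -50.8, -0.2, np.float64(-12.9)]
[2.7, -54.4, -0.2, np.float64(-14.9)]
```

{"name": "drive_tool", "arguments": {
  "targets": [
    [1,-3,0,-2],
    [2,-12,0,-4],
    [3,-20,0,-6],
    [3,-26,0,-6],
    [2,-32,0,-6],
    [2,-37,0,-7],
    [2,-40.5,0,-8],
    [2,-44,0,-9],
    [2.3,-47,0,-11],
    [2.6,-51,0,-13]
  ]
}}

```text
time_s: 10.1
ee_pos: [0.5879, -0.1776, 0.1069]
eef_rot: [0.892, -0.452, -0.0, 0.0]
contact_force: [0.0, -0.0, -0.6]
grip_width: -0.0003
grip_force: 0.2
```

```bash
cat >> h.py <<'E'
def top():
    c=cap("top");P,ok=pts(c);x,y=P[...,0]-Wc[0],P[...,1]-Wc[1];d=np.hypot(x,y)
    hsv=cv2.cvtColor(c["color"],cv2.COLOR_RGB2HSV)
    m=(P[...,2]>.118)&(P[...,2]<.145)&(d<.125)&(d>.07)&(hsv[...,1]>70)&(hsv[...,0]<20)
    print("top handle",m.sum(),np.degrees(np.arctan2(y[m].mean(),x[m].mean())).round(1));return c
E
python3 - <<'E'
from h import *
top();go(.54,-.19,.108,-54)
rows([(a,.0275) for a in (-51.5,-49,-46.5,-44,-41.5,-39,-36.5,-34,-31.5,-29)])
E
```

```text
top handle 61 -56.2
t 10.15 at [ 0.5885 -0.1772  0.107 ] ang -53.6 -> [-18.5  46.6  -1.1] turn 0.4 F [ 0.41  0.62 -0.39]
[1.3, -3.3, -1.0, np.float64(-2.1)]
[2.2, -7.7, -1.0, np.float64(-4.6)]
[3.0, -12.2, -1.0, np.float64(-7.1)]
[3.6, -16.7, -1.0, np.float64(-9.6)]
[3.9, -21.2, -1.0, np.float64(-12.1)]
[4.1, -25.7, -1.0, np.float64(-14.6)]
[4.0, -30.2, -1.0, np.float64(-17.1)]
[3.8, -34.7, -1.0, np.float64(-19.6)]
[3.4, -39.2, -1.0, np.float64(-22.1)]
[2.7, -43.7, -1.0, np.float64(-24.6)]
```

{"name": "drive_tool", "arguments": {
  "targets": [
    [1.3,-3.3,-1,-2],
    [2.2,-7.7,-1,-4.5],
    [3,-12.2,-1,-7],
    [3.6,-16.7,-1,-9.5],
    [3.9,-21.2,-1,-12],
    [4.1,-25.7,-1,-14.5],
    [4,-30.2,-1,-17],
    [3.8,-34.7,-1,-19.5],
    [3.4,-39.2,-1,-22],
    [2.7,-43.7,-1,-24.5]
  ]
}}

```text
time_s: 11.15
ee_pos: [0.625, -0.1541, 0.108]
eef_rot: [0.968, -0.252, 0.0, 0.0]
contact_force: [0.0, 0.3, 0.3]
grip_width: -0.0002
grip_force: 0.3
```

```bash
python3 - <<'E'
from h import *
top();go(.54,-.19,.108,-29)
rows([(a,.0275) for a in (-26.5,-24,-21.5,-19,-16.5,-14,-12,-10,-8.5,-7)])
E
```

```text
top handle 69 -31.1
t 11.2 at [ 0.6255 -0.1533  0.1081] ang -29.0 -> [-56.9  73.6   0. ] turn -0.0 F [ 0.63  1.39 -0.66]
[1.0, -4.2, 0.1, np.float64(-2.5)]
[2.0, -8.6, 0.1, np.float64(-5.0)]
[2.7, -13.1, 0.1, np.float64(-7.5)]
[3.2, -17.6, 0.1, np.float64(-10.0)]
[3.5, -22.1, 0.1, np.float64(-12.5)]
[3.6, -26.6, 0.1, np.float64(-15.0)]
[3.6, -30.3, 0.1, np.float64(-17.0)]
[3.4, -33.9, 0.1, np.float64(-19.0)]
[3.2, -36.6, 0.1, np.float64(-20.5)]
[2.9, -39.3, 0.1, np.float64(-22.0)]
```

{"name": "drive_tool", "arguments": {
  "targets": [
    [1,-4.2,0,-2.5],
    [2,-8.6,0,-5],
    [2.7,-13.1,0,-7.5],
    [3.2,-17.6,0,-10],
    [3.5,-22.1,0,-12.5],
    [3.6,-26.6,0,-15],
    [3.6,-30.3,0,-17],
    [3.4,-33.9,0,-19],
    [3.2,-36.6,0,-20.5],
    [2.9,-39.3,0,-22]
  ]
}}

```text
time_s: 12.2
ee_pos: [0.6467, -0.121, 0.108]
eef_rot: [0.998, -0.064, -0.0, 0.0]
contact_force: [-0.1, -1.5, -0.3]
grip_width: 0.0003
grip_force: 0.3
```

```bash
python3 - <<'E'
from h import *
top();go(.54,-.19,.108,-7)
rows([(a,.0275) for a in (-5.5,-4,-3,-2,-1,0,1)])
E
```

```text
top handle 63 -7.8
t 12.25 at [ 0.6468 -0.1205  0.108 ] ang -7.2 -> [-97.2  82.3  -0.1] turn -0.2 F [0.13 1.13 0.21]
[1.0, -2.8, -0.0, np.float64(-1.7)]
[1.6, -5.4, -0.0, np.float64(-3.2)]
[2.0, -7.2, -0.0, np.float64(-4.2)]
[2.3, -9.0, -0.0, np.float64(-5.2)]
[2.6, -10.8, -0.0, np.float64(-6.2)]
[2.9, -12.5, -0.0, np.float64(-7.2)]
[3.1, -14.3, -0.0, np.float64(-8.2)]
```

Finish slowly to 0°, then back off sideways and up.

{"name": "drive_tool", "arguments": {
  "targets": [
    [1,-2.8,0,-1.7],
    [1.6,-5.4,0,-3.2],
    [2,-7.2,0,-4.2],
    [2.3,-9,0,-5.2],
    [2.6,-10.8,0,-6.2],
    [2.9,-12.5,0,-7.2],
    [3,-13,0,-7.5],
    [3,-13,0,-7.5]
  ]
}}

```text
time_s: 13.05
ee_pos: [0.6513, -0.1085, 0.108]
eef_rot: [1.0, 0.001, -0.0, -0.0]
contact_force: [-0.6, -0.7, -1.0]
grip_width: 0.0003
grip_force: 0.0
```

{"name": "drive_tool", "arguments": {
  "targets": [
    [0,2,0,0],
    [0,6,0,0],
    [0,20,0,0],
    [0,35,0,0],
    [0,40,-40,0],
    [-30,40,-90,0],
    [-70,40,-140,0],
    [-120,30,-190,0],
    [-170,20,-240,0],
    [-210,0,-280,0]
  ]
}}

```text
time_s: 14.05
ee_pos: [0.4904, -0.1273, 0.338]
eef_rot: [1.0, -0.0, 0.0, 0.0]
contact_force: [-0.3, -1.1, 0.7]
grip_width: -0.0002
grip_force: 0.0
```

{"name": "drive_tool", "arguments": {
  "targets": [
    [-20,-10,0,0],
    [-20,-10,0,0],
    [-20,-10,0,0],
    [-20,-10,0,0]
  ]
}}

```text
time_s: 14.45
ee_pos: [0.4723, -0.1167, 0.3363]
eef_rot: [1.0, 0.0, -0.0, -0.0]
contact_force: [0.1, -0.2, -0.1]
grip_width: 0.0002
grip_force: 0.0
```

```bash
python3 - <<'E'
from h import *
top();wm("w7.png");go(.41,-.1,.42,0)
E
```

```text
top handle 119 -0.1
wheel [ 0.5513 -0.0812] 0.1284 (np.int64(474), 474)
rim [ 0.5515 -0.0817] 0.0556 (np.int64(324), 324)
to-centre mm [-0.2  0.5] dist 0.5 dir 111.3 handle ang -0.9 n 507 ztop 0.1515 zwheel 0.0859
t 14.55 at [ 0.4723 -0.1163  0.3361] ang 0.1 -> [-62.4 -16.5 -83.8] turn 0.1 F [-0.73  0.42  0.61]
```

View pics/w7.png

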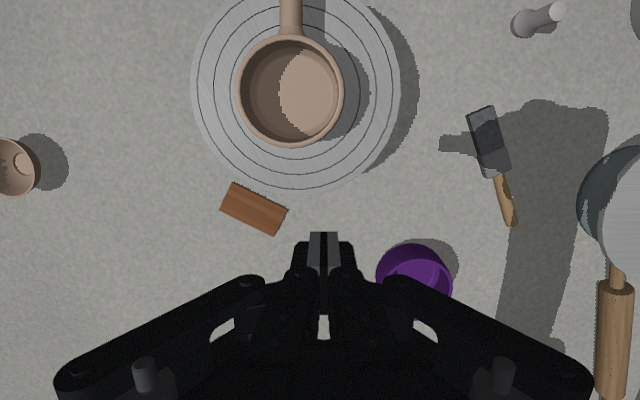

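The crock, around (291,90), sits concentric in the wheel's rings with its handle straight up (+x). It is 0.5 mm off centre and at -1°. The arm is clear, so I hand in.

```bash
python3 -c "
from station import ctrl
print(ctrl.finish_job())"
```

```text
the job is handed in; nothing more can be done
None
```

The job is handed in at about 14.6 s: in my last camera check the crock stood about 0.5 mm off the wheel's centre with its handle within 1° of straight back, and the arm was clear of everything; the judge's result was not shown.

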